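# Gather the glass nuggets in the marked corner of the tote

### The job

Slide the red transport lock of the dock fully open to its end stop, then lift the blue tote by its black bar clear of the dock and tilt it so that all five glass nuggets slide into the yellow-marked corner. Spill none, and leave the other things on the bench where they are. Finish while still holding the tote still in the air, clearly tilted, with the nuggets gathered in that corner: do not put it down or let go.

Things in the scene. Friction and masses are not known exactly. Their poses are not given: they have to be found in the camera images.
- dock: Low plywood dock board (215 x 215 x 12 mm) fixed to the bench, on which the tote stands. Origin on the bench surface under the middle of the tote; z up, y along the tote's long side, x towards the side that carries the lock. Four pairs of low aluminium cleats (8 mm high) surround the tote; lift the tote straight up out of them.
- lock (a joint): Transport lock, a slide on the dock. 0 = locked (its steel tongue lies over the lug on the tote's +x wall, so the tote cannot be lifted), 0.050 m = fully open at the end stop. It moves along the dock's +y; it starts between 0 and 0.012, drags with about 1.5 N and stays where it is left.
- lock_grip (a point): Point to pinch in the red upright grip of the lock, 74 mm above the bench and 16 mm below the grip's top; travels with the lock. The grip is 16 mm thick along the dock's y (its slide direction), 24 mm wide along x, 50 mm tall, on a rail 105 mm to the +x side of the tote's middle. The 8 mm thick steel tongue reaches from its foot towards the tote, 27 mm below this point.
- tote: Loose blue open-topped tote, outside 120 (x) x 180 (y) x 45 mm (z), walls and floor 4 mm, 0.2 to 0.4 kg. Origin at the centre of its underside; at the start its axes agree with the dock's and its underside is 12 mm above the bench. A black bar runs along y over its middle, on an upright at each end. The corner at -x +y is marked yellow.
- tote_handle (a point): Middle of the tote's carrying bar, which is 16 mm wide (tote x), 16 mm tall and 180 mm long (tote y); this point is 88 mm above the tote's underside. The bar stands 35 mm clear above the rim. Grip it here across its width with about 60 N.
- tote_corner (a point): Inside bottom corner of the tote where the yellow-marked walls meet: at x -56, y +86, z +4 mm in the tote's frame.
- nugget0: Loose red polished glass nugget (flat-bottomed dome), 20 mm dia x 9 mm tall, 10 g, lying in the tote. Origin at the centre of its flat underside. Friction on the tote's plastic is roughly 0.15, so a tilt of 0.5 to 0.65 rad makes it slide; nuggets may queue along one wall, and swinging the tilt towards the other wall then brings them round into the corner.
- nugget1: Loose amber orange polished glass nugget (flat-bottomed dome), 20 mm dia x 9 mm tall, 10 g, lying in the tote. Origin at the centre of its flat underside. Friction on the tote's plastic is roughly 0.15, so a tilt of 0.5 to 0.65 rad makes it slide; nuggets may queue along one wall, and swinging the tilt towards the other wall then brings them round into the corner.
- nugget2: Loose green polished glass nugget (flat-bottomed dome), 20 mm dia x 9 mm tall, 10 g, lying in the tote. Origin at the centre of its flat underside. Friction on the tote's plastic is roughly 0.15, so a tilt of 0.5 to 0.65 rad makes it slide; nuggets may queue along one wall, and swinging the tilt towards the other wall then brings them round into the corner.
- nugget3: Loose milky white polished glass nugget (flat-bottomed dome), 20 mm dia x 9 mm tall, 10 g, lying in the tote. Origin at the centre of its flat underside. Friction on the tote's plastic is roughly 0.15, so a tilt of 0.5 to 0.65 rad makes it slide; nuggets may queue along one wall, and swinging the tilt towards the other wall then brings them round into the corner.
- nugget4: Loose purple polished glass nugget (flat-bottomed dome), 20 mm dia x 9 mm tall, 10 g, lying in the tote. Origin at the centre of its flat underside. Friction on the tote's plastic is roughly 0.15, so a tilt of 0.5 to 0.65 rad makes it slide; nuggets may queue along one wall, and swinging the tilt towards the other wall then brings them round into the corner.
- flux: Bystander: green flux bottle, 44 mm dia x 110 mm tall, standing 165 to 190 mm from the dock's origin towards its +y. Origin at the centre of its underside. Not to be moved.
- spool: Bystander: steel-coloured solder spool standing on its flange, 56 mm dia x 46 mm tall, 165 to 190 mm from the dock's origin towards its -y. Origin at the centre of its underside. Not to be moved.
- brush_pot: Bystander: green open pot, 80 mm dia x 90 mm tall. Origin at the centre of its underside. Not to be moved.
- weight: Bystander: brass block weight, 60 x 60 x 40 mm. Origin at the centre of its underside. Not to be moved.
- cutter: Bystander: small yellow-handled hand tool lying on the bench. Not to be moved.
- hammer: Bystander: hammer lying on the bench. Not to be moved.
Mind the look-alikes: they are no part of the job. There is more than one size of the tote; the job needs the largest.

How it is judged (in metres and radians):
On the way, in this order (a step that is already met when the one before it is completed fails the run):
1. the transport lock is slid open to its end stop (value of joint lock above 0.045 m), for 0.2 s.
2. the tote is lifted clear of the dock in the gripper (height (world z) of tote_corner above 0.05 m and contact force between the fingers and tote above 2 N and contact force between tote and dock below 0.05 N), for 0.2 s.
At the end, for the whole second after the job is handed in: The lock is open (over 45 mm of its 50). The tote hangs still in the fingers (under 30 mm/s), off the dock, the marked inside corner over 50 mm above the bench, tilted between 0.3 and 1.1 rad; every nugget rests with its underside's centre within 80 mm of that corner (all of step 2 and value of joint lock above 0.045 m and angle between tote's own z axis and vertical between 0.3 and 1.1 rad and linear speed of each of tote, nugget0, nugget1, nugget2, nugget3, nugget4 below 0.03 m/s and distance between each of nugget0, nugget1, nugget2, nugget3, nugget4 and tote_corner below 0.08 m); the arm keeps its last pose, push and grip.
It fails at once if a nugget falls out of the tote (height (world z) of any of nugget0, nugget1, nugget2, nugget3, nugget4 below 0.009 m or distance between any of nugget0, nugget1, nugget2, nugget3, nugget4 and tote above 0.14 m).
It fails at once if a bystander is pushed more than 30 mm from its place (distance of any of flux, spool, brush_pot, weight, cutter, hammer from where it was at the start of the episode above 0.03 m).
It fails at once if the flux bottle, spool or pot is knocked over (angle between any of flux, spool, brush_pot's own z axis and vertical above 0.6 rad).
It also fails if it takes over 54 s, if anything falls off the work surface, if the arm or the gripper's body presses on something with over 40 N, if the wrist force passes 120 N, or if a joint passes its speed limit or range.

### The arm

A 6-joint arm with a two-finger parallel gripper is mounted at the origin on the work surface. World frame = base frame: x ahead of the robot, y to its left, z up, the work surface at z = 0. Lengths are in mm, angles in rad, forces in N, time in s.
With the tool pointing down it reaches from about 325 to 775 mm from the base axis. Payload 5.5 kg.
Tool frame: the origin (TCP) lies on the centre line of the jaws, within the pads' length; the fingertips stand 25 mm ahead of it and the grasp point (between the pads) lies 6 mm ahead of it (env.nose_length is the distance from the TCP to the fingertips, in mm); z points along the fingers, y is the line along which they close (so a half turn about z gives the same grasp; the last joint's range is limited). The gripper opens to 85 mm and grips with 20 to 120 N. Pads are 22 mm wide; open, the fingers measure 114 mm over their backs; the gripper's body (76 mm by 85 mm) begins 54 mm behind the grasp point. The pads swing forward as they close: fully open they stand 13 mm farther back than shut.
Start: joints at [-1.247, 0.091, 1.231, -0, 1.82, -0.057], TCP at [222.999, -557.035, 256.275] pointing down, gripper open.
Joint ranges: [-2.87, 2.87], [-0.86, 2.18], [0.17, 2.46], [-1.51, 4.65], [0.06, 2.69], [-2.65, 2.65]. Speed limits (rad/s): [2.57, 2.57, 3.01, 3.14, 3.14, 3.14].

### API

Orientations are given as a unit quaternion [x, y, z, w].
In Python, from station import env, optics, spotter gives the robot as it stands. The module is installed in compiled form; this text tells all that it offers.
- The arm moves only by the shell command python3 -m inch 'ROWS' [OPENING]. ROWS is JSON, a list of rows, each an object of numbers: "tx", "ty", "tz": the shift along the tool's x, y, z in m; "ax", "ay", "az": the turn, a rotation vector about the tool's x, y, z in degrees. In form: [{"tx": .., "ty": .., "tz": .., "ax": .., "ay": .., "az": ..}, ...]. A call has 1 to 10 rows; each row shifts and turns the commanded pose from where the row before left it, along the tool's axes as they then stand; what a row does not reach is not made up. A row lasts 1/8 s, in which the tool goes at most 62.5 mm and 10.7 degrees, less where a joint would pass 70% of its speed; a pose out of reach is approached as far as the arm can. A call with a gripper value outside its range is refused whole. OPENING is the opening, from 0 (shut) to 1 (fully open), set as the call begins (- or left out, the last holds). The fingers move at their own pace and stop on an object; the grip force is fixed at half the most. Time passes only in rows, so rows that do not move let the fingers close. It gives the time, the measured TCP pose, the force, the opening and the grip force at its end, in the units of the state.
- env.sense(): the state, without advancing time (a new reading comes with each control period).
- optics.camera(name): name is "side" or "top" or "wrist"; returns a dict with "pixels" (480x640x3 uint8, red, green, blue), "fx", "fy", "cx", "cy" (pixels), "R" (3x3) and "t" (3): a world point X has camera coordinates R X + t. Camera axes: x right, y down, z forward; pixel columns grow to the right and rows downward; lengths in mm; the calibration is good to about 2 mm. A picture is of the moment at which its call begins. There is no depth.
- env.job_done(): hands the job in; it is judged then, once.
Trained networks look in the newest picture that a camera, given by its name, has taken for a name from the list of things; names that differ only in an ending like _2 or _b are one class to them, and where a whole thing is asked for, a point or a joint stands for the part that bears it (a point fixed in the world has none). Each returns a list of dicts, best first, with "conf" (0 to 1); they miss things now and then, are a little off and sometimes report something else, mostly with a low value. They report only what shows in the picture. A call takes as long as a camera call. They do not tell look-alikes from the thing itself.
- spotter.boxes_of(camera, name): "centre" ([column, row] in pixels, amid what is visible of it).
- spotter.landmark_of(camera, name): "centre" ([column, row] in pixels: a listed point, or the origin of a listed thing).
The state is a dict: "time_s": time; "joint_pos": joint angles; "joint_velocities": joint speeds; "tau": joint torques, N m; "eef_pos": TCP position; "orientation": TCP orientation; "force": force on the tool from outside, world axes, zero at the start; "ft_torque": the same for the moment, N m; "gripper_width": finger opening in mm; "finger_force": force on a finger pad.
Only numpy, scipy, OpenCV 4.12 (cv2) and the standard library are available. Lean on these libraries where they do the work, as an engineer would, in place of code of your own. Each camera call takes 0.05 s, during which the arm holds its last target. There are 200 camera calls.

## Working session

There is one attempt and no reset: what is moved stays moved. The work goes in short steps, Python scripts to look and compute and a shell command to move; the robot and the scene stay as the last step left them, time stands still between calls to the robot, and variables do not carry over. Pictures are saved under pics/ and viewed, at most 10 in all, crops included, and the job is handed in when it is done.

```bash
mkdir -p pics; cat > h.py <<'E'
import numpy as np, cv2
from scipy.spatial.transform import Rotation as Ro
from station import env, optics, spotter
def cam(n,f=None):
    c=optics.camera(n)
    if f: cv2.imwrite('pics/'+f,c['pixels'][:,:,::-1])
    return c
def ray(c,p):
    R=np.array(c['R']);t=np.array(c['t'])
    d=R.T@np.array([(p[0]-c['cx'])/c['fx'],(p[1]-c['cy'])/c['fy'],1]);return -R.T@t,d/np.linalg.norm(d)
def onz(c,p,z):
    o,d=ray(c,p);return o+d*(z-o[2])/d[2]
def tri(L):
    A=0;b=0;rs=[ray(c,p) for c,p in L]
    for o,d in rs:
        M=np.eye(3)-np.outer(d,d);A=A+M;b=b+M@o
    X=np.linalg.solve(A,b);return X,[np.linalg.norm(np.cross(X-o,d)) for o,d in rs]
def proj(c,X):
    v=np.array(c['R'])@X+np.array(c['t']);return [c['fx']*v[0]/v[2]+c['cx'],c['fy']*v[1]/v[2]+c['cy']]
E
python3 - <<'E'
from h import *
np.set_printoptions(precision=1,suppress=True)
C={n:cam(n,n+'0.png') for n in('top','side')}
for n in C:
  for k in('lock_grip','tote_handle','tote_corner','tote','dock','flux','spool','brush_pot','weight'):
    print(n,k,[(np.round(d['centre']),round(d['conf'],2)) for d in spotter.landmark_of(n,k)][:4])
E
```

```text
top lock_grip [(array([245., 192.]), 0.73)]
top tote_handle [(array([254., 331.]), 0.81), (array([364., 284.]), 0.76), (array([260., 229.]), 0.59)]
top tote_corner [(array([232., 266.]), 0.88), (array([371., 323.]), 0.58), (array([232., 347.]), 0.57)]
top tote [(array([258., 332.]), 0.93), (array([362., 292.]), 0.77), (array([259., 238.]), 0.63), (array([241., 229.]), 0.52)]
top dock [(array([263., 242.]), 0.66)]
top flux [(array([191., 269.]), 0.65)]
top spool [(array([331., 231.]), 0.63), (array([258., 229.]), 0.55), (array([234., 268.]), 0.41)]
top brush_pot [(array([168., 183.]), 0.58)]
top weight [(array([258., 237.]), 0.71), (array([401., 168.]), 0.55)]
side lock_grip [(array([282., 283.]), 0.6)]
side tote_handle [(array([353., 306.]), 0.93), (array([280., 253.]), 0.89), (array([382., 248.]), 0.66)]
side tote_corner [(array([407., 272.]), 0.93), (array([347., 345.]), 0.88), (array([287., 306.]), 0.71)]
side tote [(array([351., 325.]), 0.82), (array([382., 268.]), 0.59), (array([282., 285.]), 0.57)]
side dock []
side flux [(array([254., 332.]), 0.66)]
side spool [(array([319., 259.]), 0.77)]
side brush_pot [(array([172., 307.]), 0.83)]
side weight [(array([322., 220.]), 0.63)]
```

View pics/top0.png

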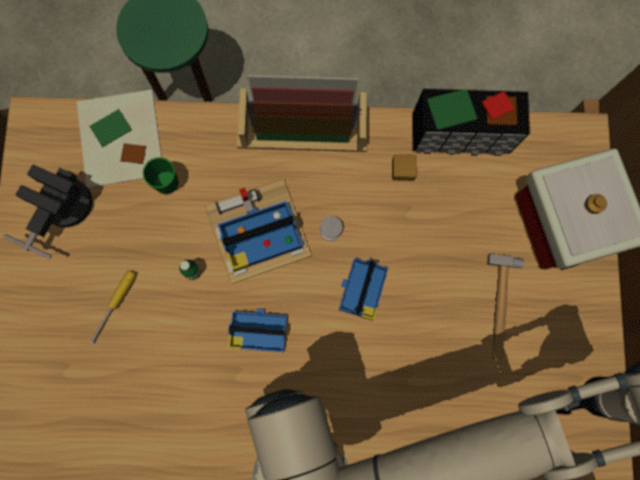

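View pics/side0.png

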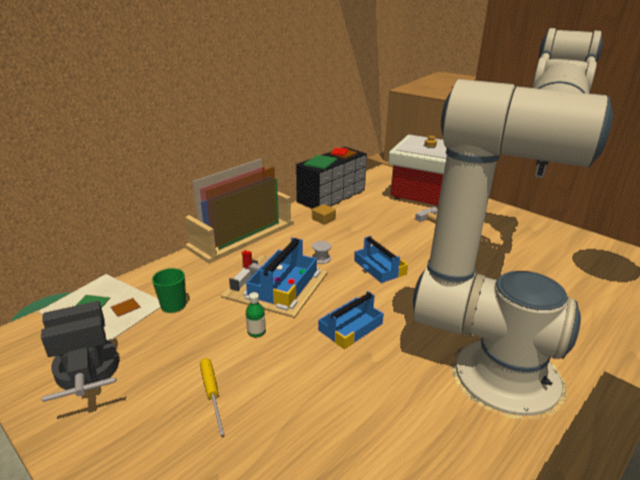

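The top view shows the large tote on its dock at (260,235), its lock at (245,193), and two smaller decoys at (258,332) and (364,288). In the side view the docked tote is at (282,275), with the red grip near (247,259).

```bash
python3 - <<'E'
from h import *
np.set_printoptions(precision=1,suppress=True)
T=cam('top');S=cam('side')
for k,a,b in(('handle',(260,229),(280,253)),('corner',(232,266),(287,306)),('grip',(245,192),(247,259)),('flux',(191,269),(254,332)),('spool',(331,231),(319,259)),('pot',(168,183),(172,307))):
  print(k,*tri([(T,a),(S,b)]), onz(T,a,74))
w=cam('wrist','w0.png')
s=env.sense();print(s['orientation'],Ro.from_quat(s['orientation']).as_matrix())
R=np.array(w['R']);print('cam pos',-R.T@w['t'],'axes rows',R,w['fx'],'topcam',-np.array(T['R']).T@T['t'],T['fx'])
for b in((240,197),(245,193),(250,190)): print(onz(T,b,90))
for k in('lock_grip',): print([ (d['centre'],d['conf']) for d in spotter.boxes_of('side',k)],[ (d['centre'],d['conf']) for d in spotter.boxes_of('top',k)])
print(s['eef_pos'],s['time_s'])
E
```

```text
handle [586.5 115.7 103.2] [np.float64(4.252276549035244), np.float64(4.252276549035283)] [589.5 115.2  74. ]
corner [502.1 183.6  15.2] [np.float64(4.1540259584454615), np.float64(4.1540259584453985)] [496.4 179.1  74. ]
grip [684.8 156.5  60.8] [np.float64(1.1287950126191344), np.float64(1.1287950126191924)] [682.  155.8  74. ]
flux [497.2 291.3  -1.4] [np.float64(0.531181356447872), np.float64(0.5311813564478601)] [486.6 277.3  74. ]
spool [610.3 -58.4  -4.4] [np.float64(5.331159007609939), np.float64(5.331159007609742)] [589.  -58.4  74. ]
pot [726.7 369.4  -9.4] [np.float64(3.4459967298812137), np.float64(3.445996729881092)] [699.8 346.8  74. ]
[ 1.   0.2  0.  -0. ] [[ 0.9  0.4 -0. ]
 [ 0.4 -0.9  0. ]
 [ 0.  -0.  -1. ]]
cam pos [ 287.3 -530.9  374.1] axes rows [[ 0.4 -0.9 -0. ]
 [-0.9 -0.4  0.3]
 [-0.3 -0.1 -1. ]] 377.0810715171093 topcam [ 275.5    1.3 1521.2] 605.3054437008959
[664.5 165.7  90. ]
[675. 154.  90.]
[682.9 142.1  90. ]
[([246.4, 260.0], 0.64)] [([244.3, 200.3], 0.74)]
[ 223.  -557.   256.3] 1.15
```

```bash
cat >> h.py <<'E'
def goto(P,yaw=None,tx=None):
    "tool-frame shift (m) to P, and az to make tool x point at world yaw (deg), tool down"
    s=env.sense();M=Ro.from_quat(s['orientation']).as_matrix();p=np.array(s['eef_pos'])
    d=M.T@(np.array(P)-p)/1000
    y=np.degrees(np.arctan2(M[1,0],M[0,0]))
    print('t',round(s['time_s'],2),'at',p.round(1),'shift',d.round(4),'n',round(np.abs(np.linalg.norm(d))/.0625,1),'yaw',round(y,2),'z',M[:,2].round(3),'q6',np.round(s['joint_pos'],2))
    if yaw is not None: print('az',round(y-yaw,2), 'shift if turned first', (Ro.from_euler('z',yaw,degrees=True)*Ro.from_euler('x',180,degrees=True)).inv().apply((np.array(P)-p)/1000).round(4))
E
python3 - <<'E'
from h import *
goto([660,145,300],18)
E
```

```text
t 1.25 at [ 223.  -557.   256.3] shift [ 0.6666 -0.4893 -0.0437] n 13.2 yaw 21.82 z [-0.  0. -1.] q6 [-1.25  0.09  1.23  0.    1.82 -0.06]
az 3.82 shift if turned first [ 0.6325 -0.5326 -0.0437]
```

```bash
python3 -m inch '[{"tx":0.0417,"ty":-0.0306,"tz":-0.0027},{"tx":0.0417,"ty":-0.0306,"tz":-0.0027},{"tx":0.0417,"ty":-0.0306,"tz":-0.0027},{"tx":0.0417,"ty":-0.0306,"tz":-0.0027},{"tx":0.0417,"ty":-0.0306,"tz":-0.0027},{"tx":0.0417,"ty":-0.0306,"tz":-0.0027},{"tx":0.0417,"ty":-0.0306,"tz":-0.0027},{"tx":0.0417,"ty":-0.0306,"tz":-0.0027},{"tx":0.0417,"ty":-0.0306,"tz":-0.0027},{"tx":0.0417,"ty":-0.0306,"tz":-0.0027}]'
python3 -m inch '[{"tx":0.0417,"ty":-0.0306,"tz":-0.0027},{"tx":0.0417,"ty":-0.0306,"tz":-0.0027},{"tx":0.0417,"ty":-0.0306,"tz":-0.0027},{"tx":0.0417,"ty":-0.0306,"tz":-0.0027},{"tx":0.0417,"ty":-0.0306,"tz":-0.0027},{"tx":0.0417,"ty":-0.0306,"tz":-0.0027},{"az":3.8},{}]'
python3 - <<'E'
from h import *
goto([660,145,300],18)
E
```

```text
t 1.25 at [ 223.  -557.   256.3] shift [ 0.6666 -0.4893 -0.0437] n 13.2 yaw 21.82 z [-0.  0. -1.] q6 [-1.25  0.09  1.23  0.    1.82 -0.06]
az 3.82 shift if turned first [ 0.6325 -0.5326 -0.0437]invalid input at $[0]: expected keys tx, ty, tz, ax, ay, az
invalid input at $[0]: expected keys tx, ty, tz, ax, ay, az
```

```bash
python3 -m inch '[{"tx":0.0417,"ty":-0.0306,"tz":-0.0027,"ax":0,"ay":0,"az":0},{"tx":0.0417,"ty":-0.0306,"tz":-0.0027,"ax":0,"ay":0,"az":0},{"tx":0.0417,"ty":-0.0306,"tz":-0.0027,"ax":0,"ay":0,"az":0},{"tx":0.0417,"ty":-0.0306,"tz":-0.0027,"ax":0,"ay":0,"az":0},{"tx":0.0417,"ty":-0.0306,"tz":-0.0027,"ax":0,"ay":0,"az":0},{"tx":0.0417,"ty":-0.0306,"tz":-0.0027,"ax":0,"ay":0,"az":0},{"tx":0.0417,"ty":-0.0306,"tz":-0.0027,"ax":0,"ay":0,"az":0},{"tx":0.0417,"ty":-0.0306,"tz":-0.0027,"ax":0,"ay":0,"az":0}]'
python3 -m inch '[{"tx":0.0417,"ty":-0.0306,"tz":-0.0027,"ax":0,"ay":0,"az":0},{"tx":0.0417,"ty":-0.0306,"tz":-0.0027,"ax":0,"ay":0,"az":0},{"tx":0.0417,"ty":-0.0306,"tz":-0.0027,"ax":0,"ay":0,"az":0},{"tx":0.0417,"ty":-0.0306,"tz":-0.0027,"ax":0,"ay":0,"az":0},{"tx":0.0417,"ty":-0.0306,"tz":-0.0027,"ax":0,"ay":0,"az":0},{"tx":0.0417,"ty":-0.0306,"tz":-0.0027,"ax":0,"ay":0,"az":0},{"tx":0.0417,"ty":-0.0306,"tz":-0.0027,"ax":0,"ay":0,"az":0},{"tx":0.0417,"ty":-0.0306,"tz":-0.0027,"ax":0,"ay":0,"az":0},{"tx":0,"ty":0,"tz":0,"ax":0,"ay":0,"az":3.8},{"tx":0,"ty":0,"tz":0,"ax":0,"ay":0,"az":0}]'
python3 - <<'E'
from h import *
np.set_printoptions(precision=1,suppress=True)
goto([660,145,300],18)
w=cam('wrist','w1.png')
for k in('lock_grip','tote_handle','tote_corner','dock','tote'):
    print(k,[(np.round(d['centre']),round(d['conf'],2)) for d in spotter.landmark_of('wrist',k)][:4])
E
```

```text
time_s: 2.25
eef_pos: [442.4, -204.2, 278.2]
orientation: [0.982, 0.189, 0.0, 0.0]
force: [-0.3, 0.4, -0.2]
gripper_width: 85.5
finger_force: 0.0
time_s: 3.5
eef_pos: [660.6, 146.0, 298.7]
orientation: [0.988, 0.157, -0.001, 0.0]
force: [0.2, -0.2, 0.4]
gripper_width: 85.3
finger_force: 0.0
t 3.5 at [660.6 146.  298.7] shift [-0.  0. -0.] n 0.0 yaw 18.1 z [-0. -0. -1.] q6 [ 0.2  0.3  0.9 -0.   1.9  1.4]
az 0.1 shift if turned first [-0.  0. -0.]
lock_grip [(array([318., 189.]), 0.9)]
tote_handle [(array([329., 306.]), 0.74), (array([323., 272.]), 0.69)]
tote_corner [(array([220., 440.]), 0.89)]
dock []
tote [(array([324., 273.]), 0.76)]
```

View pics/w1.png

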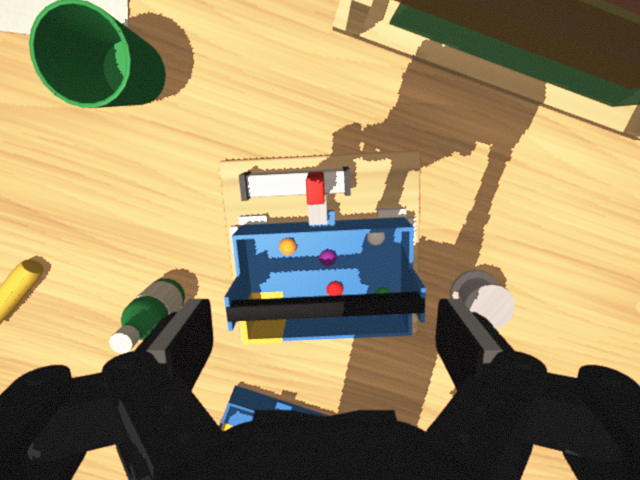

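The wrist view shows the red grip at about (317,188) and the black bar from (228,311) to (424,302). All five nuggets are inside, and the yellow corner is at lower left near (265,320).

```bash
cat >> h.py <<'E'
def barline(c,box,th=45):
    x0,y0,x1,y1=box;g=c['pixels'].max(2)[y0:y1,x0:x1]
    m=(g<th).astype(np.uint8);n,l,st,_=cv2.connectedComponentsWithStats(m);i=1+st[1:,4].argmax()
    ys,xs=np.nonzero(l==i);return cv2.minAreaRect(np.stack([xs+x0,ys+y0],1).astype(np.float32)),st[i]
def red(c,box):
    x0,y0,x1,y1=box;p=c['pixels'][y0:y1,x0:x1].astype(int)
    ys,xs=np.nonzero((p[...,0]>120)&(p[...,1]<60)&(p[...,2]<60));return [xs.min()+x0,xs.max()+x0,ys.min()+y0,ys.max()+y0,xs.mean()+x0,ys.mean()+y0]
E
python3 - <<'E'
from h import *
np.set_printoptions(precision=1,suppress=True)
w=cam('wrist')
print('bar',barline(w,(232,285,420,330)))
print('red',red(w,(295,160,345,210)))
a=onz(w,(232,310),100);b=onz(w,(420,302),100);print(a,b,np.degrees(np.arctan2(*(a-b)[1::-1])))
print('handle',onz(w,(326,306),100),'grip',onz(w,(318,189),74),'corner',onz(w,(243,340),16),'griptop',onz(w,(316,180),90))
T=cam('top');S=cam('side');print('tri handle',tri([(w,(326,306)),(T,(260,229)),(S,(280,253))]),'grip',tri([(w,(318,189)),(S,(247,259))]))
import pickle;pickle.dump({k:w[k] for k in w if k!='pixels'},open('w1.pkl','wb'))
E
```

```text
bar (((325.62969970703125, 304.67840576171875), (21.18644142150879, 187.21145629882812), 87.66268920898438), array([   0,    6,  188,   25, 2410], dtype=int32))
red [np.int64(306), np.int64(322), np.int64(177), np.int64(201), np.float64(316.82894736842104), np.float64(183.39473684210526)]
[548.  198.6 100. ] [609.4  35.9 100. ] 110.66764327961786
handle [578.8 117.  100. ] grip [675.9 156.3  74. ] corner [466.7 184.8  16. ] griptop [685.2 160.8  90. ]
tri handle (array([583.9, 117.2, 106.3]), [np.float64(2.137426036885768), np.float64(4.704617749106611), np.float64(4.714300353038238)]) grip (array([676.2, 158.2,  65.7]), [np.float64(2.6502080345358343), np.float64(2.650208034535711)])
```

```bash
python3 -m inch '[{"tx":0.010,"ty":-0.0025,"tz":0.05,"ax":0,"ay":0,"az":-2.3},{"tx":0.010,"ty":-0.002,"tz":0.05,"ax":0,"ay":0,"az":0},{"tx":0,"ty":0,"tz":0.009,"ax":0,"ay":0,"az":0},{"tx":0,"ty":0,"tz":0,"ax":0,"ay":0,"az":0}]'
python3 - <<'E'
from h import *
np.set_printoptions(precision=1,suppress=True)
import pickle;w1=pickle.load(open('w1.pkl','rb'))
w=cam('wrist','w2.png');pickle.dump({k:w[k] for k in w if k!='pixels'},open('w2.pkl','wb'))
G=None
for k in('lock_grip','tote_handle','tote_corner'):
    print(k,[(np.round(d['centre']),round(d['conf'],2)) for d in spotter.landmark_of('wrist',k)][:4])
goto([676,157,68],20.4)
E
```

```text
time_s: 4.45
eef_pos: [677.7, 156.1, 191.2]
orientation: [0.984, 0.176, -0.0, 0.0]
force: [0.5, 0.1, 0.3]
gripper_width: 85.2
finger_force: 0.0
lock_grip [(array([319., 239.]), 0.97)]
tote_handle []
tote_corner [(array([233., 398.]), 0.71)]
t 4.65 at [678.7 156.3 194.1] shift [-0.  -0.   0.1] n 2.0 yaw 20.31 z [ 0.  0. -1.] q6 [ 0.2  0.3  1.1 -0.   1.7  1.4]
az -0.09 shift if turned first [-0.  -0.   0.1]
```

View pics/w2.png

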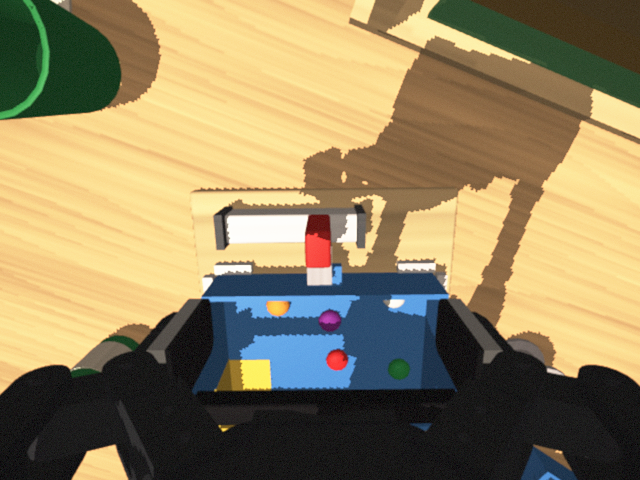

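The wrist view shows the red grip at (319,239), with the dock edges level in the image, so the yaw is about right.

```bash
python3 - <<'E'
from h import *
np.set_printoptions(precision=1,suppress=True)
import pickle;w1=pickle.load(open('w1.pkl','rb'));w2=pickle.load(open('w2.pkl','rb'));S=cam('side')
print('grip',tri([(w1,(318,189)),(w2,(319,239))]),tri([(w1,(318,189)),(w2,(319,239)),(S,(247,259))]),onz(w2,(319,239),74),onz(w1,(318,189),74))
print('bar far edge mid (y about) ',tri([(w1,(326,296)),(w2,(326,390))]))
for i in range(3): s=env.sense();print(s['eef_pos']); 
goto([676,157,68],20.4)
print(proj(w2,np.array([676,157,74])))
R=np.array(w2['R']);print(-R.T@w2['t'])
E
```

```text
grip (array([671.5, 156.7,  47.6]), [np.float64(1.3857703601408058), np.float64(1.3857703601407971)]) (array([676. , 158.8,  65.9]), [np.float64(3.013872776110517), np.float64(0.8128500996894951), np.float64(2.3217933395123995)]) [678.2 160.3  74. ] [675.9 156.3  74. ]
bar far edge mid (y about)  (array([583.1, 119.2,  88.7]), [np.float64(0.8617455421227672), np.float64(0.8617455421227579)])
[678.5 156.3 193.5]
[678.5 156.3 193.5]
[678.5 156.3 193.5]
t 4.7 at [678.5 156.3 193.5] shift [-0.  -0.   0.1] n 2.0 yaw 20.31 z [ 0.  0. -1.] q6 [ 0.2  0.3  1.1 -0.   1.7  1.4]
az -0.09 shift if turned first [-0.  -0.   0.1]
[np.float64(322.5557555277403), np.float64(243.74055042761603)]
[742.7 180.5 308.9]
```

```bash
python3 -m inch '[{"tx":0,"ty":-0.0029,"tz":0.04,"ax":0,"ay":0,"az":0},{"tx":0,"ty":0,"tz":0.04,"ax":0,"ay":0,"az":0},{"tx":0,"ty":0,"tz":0.03,"ax":0,"ay":0,"az":0},{"tx":0,"ty":0,"tz":0,"ax":0,"ay":0,"az":0}]' 0.6
python3 - <<'E'
from h import *
goto([677.5,159,82],20.4)
w=cam('wrist','w3.png')
E
```

```text
time_s: 5.2
eef_pos: [675.5, 158.7, 78.0]
orientation: [0.984, 0.176, -0.002, 0.0]
force: [-0.1, 0.3, 0.0]
gripper_width: 51.4
finger_force: 0.0
t 5.2 at [675.5 158.7  78. ] shift [ 0.002   0.0004 -0.004 ] n 0.1 yaw 20.32 z [-0.005 -0.001 -1.   ] q6 [0.18 0.38 1.21 0.   1.55 1.4 ]
az -0.08 shift if turned first [ 0.002   0.0004 -0.004 ]
```

View pics/w3.png

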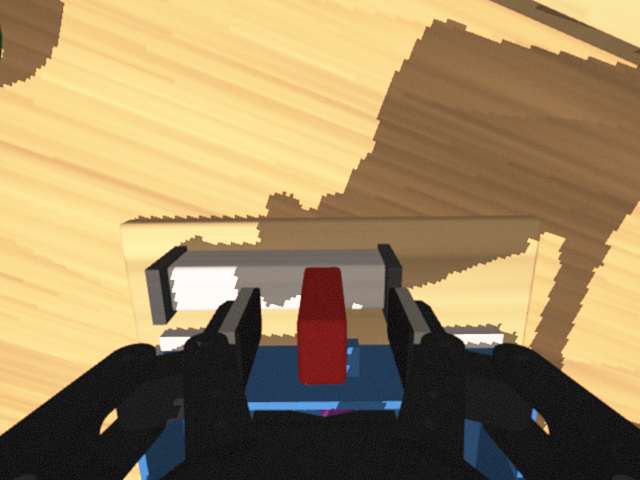

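The red grip stands between the open fingers: its top face is near (322,352), and the pads are centred on column 325.

```bash
python3 - <<'E'
from h import *
np.set_printoptions(precision=1,suppress=True)
w=cam('wrist');print(onz(w,(322,352),90))
goto([677.5,159,82],20.4)
E
python3 -m inch '[{"tx":0.002,"ty":0,"tz":-0.003,"ax":0,"ay":0,"az":0},{"tx":0,"ty":0,"tz":0,"ax":0,"ay":0,"az":0},{"tx":0,"ty":0,"tz":0,"ax":0,"ay":0,"az":0},{"tx":0,"ty":0,"tz":0,"ax":0,"ay":0,"az":0},{"tx":0,"ty":0,"tz":0,"ax":0,"ay":0,"az":0}]' 0
```

```text
[676.2 159.9  90. ]
t 5.3 at [677.5 159.1  82.5] shift [-0.  0.  0.] n 0.0 yaw 20.31 z [ 0.  0. -1.] q6 [0.2 0.4 1.2 0.  1.6 1.4]
az -0.09 shift if turned first [-0.  0.  0.]
time_s: 5.92
eef_pos: [679.9, 160.0, 86.4]
orientation: [0.984, 0.177, 0.002, -0.0]
force: [-0.4, -0.4, 5.2]
gripper_width: 15.0
finger_force: 59.5
```

```bash
python3 -m inch '[{"tx":0,"ty":-0.008,"tz":0,"ax":0,"ay":0,"az":0},{"tx":0,"ty":-0.008,"tz":0,"ax":0,"ay":0,"az":0},{"tx":0,"ty":-0.008,"tz":0,"ax":0,"ay":0,"az":0},{"tx":0,"ty":-0.007,"tz":0,"ax":0,"ay":0,"az":0},{"tx":0,"ty":-0.005,"tz":0,"ax":0,"ay":0,"az":0},{"tx":0,"ty":0,"tz":0,"ax":0,"ay":0,"az":0},{"tx":0,"ty":0,"tz":0,"ax":0,"ay":0,"az":0}]'
python3 -m inch '[{"tx":0,"ty":-0.003,"tz":0,"ax":0,"ay":0,"az":0},{"tx":0,"ty":-0.003,"tz":0,"ax":0,"ay":0,"az":0},{"tx":0,"ty":0,"tz":0,"ax":0,"ay":0,"az":0}]'
```

```text
time_s: 6.8
eef_pos: [667.0, 194.0, 86.4]
orientation: [0.984, 0.177, 0.002, -0.0]
force: [-0.7, 0.9, 6.6]
gripper_width: 15.1
finger_force: 59.7
time_s: 7.18
eef_pos: [665.0, 199.2, 86.5]
orientation: [0.984, 0.177, 0.002, 0.0]
force: [-0.9, -1.0, 6.1]
gripper_width: 15.1
finger_force: 59.7
```

```bash
python3 -m inch '[{"tx":0,"ty":-0.002,"tz":0,"ax":0,"ay":0,"az":0},{"tx":0,"ty":-0.002,"tz":0,"ax":0,"ay":0,"az":0},{"tx":0,"ty":0,"tz":0,"ax":0,"ay":0,"az":0}]'
python3 -m inch '[{"tx":0,"ty":-0.002,"tz":0,"ax":0,"ay":0,"az":0},{"tx":0,"ty":0,"tz":0,"ax":0,"ay":0,"az":0}]'
```

```text
time_s: 7.55
eef_pos: [663.6, 202.8, 86.4]
orientation: [0.984, 0.176, 0.002, 0.0]
force: [-2.1, -1.3, 6.7]
gripper_width: 15.1
finger_force: 59.7
time_s: 7.8
eef_pos: [663.1, 204.3, 86.5]
orientation: [0.984, 0.176, 0.002, 0.0]
force: [-1.4, -1.8, 6.2]
gripper_width: 15.4
finger_force: 59.8
```

```bash
python3 -m inch '[{"tx":0,"ty":-0.002,"tz":0,"ax":0,"ay":0,"az":0},{"tx":0,"ty":0,"tz":0,"ax":0,"ay":0,"az":0}]'
python3 -m inch '[{"tx":0,"ty":-0.002,"tz":0,"ax":0,"ay":0,"az":0},{"tx":0,"ty":0,"tz":0,"ax":0,"ay":0,"az":0}]'
```

```text
time_s: 8.05
eef_pos: [663.0, 204.5, 86.4]
orientation: [0.984, 0.176, 0.002, 0.002]
force: [1.4, -6.5, 6.1]
gripper_width: 15.0
finger_force: 59.8
time_s: 8.3
eef_pos: [662.9, 204.6, 86.5]
orientation: [0.985, 0.175, 0.002, 0.003]
force: [1.3, -12.4, 6.0]
gripper_width: 15.3
finger_force: 59.9
```

```bash
python3 -m inch '[{"tx":0,"ty":0,"tz":0,"ax":0,"ay":0,"az":0},{"tx":0,"ty":0,"tz":0,"ax":0,"ay":0,"az":0},{"tx":0,"ty":0,"tz":-0.03,"ax":0,"ay":0,"az":0},{"tx":0,"ty":0,"tz":-0.04,"ax":0,"ay":0,"az":0},{"tx":0,"ty":0,"tz":-0.06,"ax":0,"ay":0,"az":0},{"tx":0,"ty":0,"tz":0,"ax":0,"ay":0,"az":0}]' 0.5
python3 - <<'E'
from h import *
goto([582,119,215],20.4)
w=cam('wrist','w4.png')
E
```

```text
time_s: 9.05
eef_pos: [662.3, 209.6, 221.6]
orientation: [0.984, 0.177, 0.006, -0.001]
force: [-0.0, 0.3, 0.5]
gripper_width: 42.6
finger_force: 0.0
t 9.05 at [662.3 209.6 221.6] shift [-0.1069  0.0569  0.0054] n 1.9 yaw 20.36 z [ 0.012  0.003 -1.   ] q6 [0.26 0.34 1.01 0.   1.78 1.47]
az -0.04 shift if turned first [-0.1069  0.0569  0.0066]
```

View pics/w4.png

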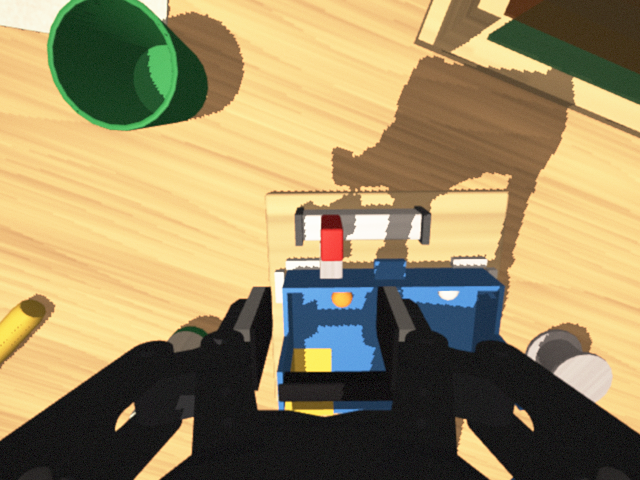

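The lock is open: the tongue at (331,268) is clear of the lug at (390,268). Next I move over the handle and turn.

```bash
python3 -m inch '[{"tx":-0.0535,"ty":0.0285,"tz":0,"ax":0,"ay":0,"az":0},{"tx":-0.0535,"ty":0.0285,"tz":0,"ax":0,"ay":0,"az":0},{"tx":0,"ty":0,"tz":0,"ax":0,"ay":0,"az":-10},{"tx":0,"ty":0,"tz":0,"ax":0,"ay":0,"az":-10},{"tx":0,"ty":0,"tz":0,"ax":0,"ay":0,"az":-10},{"tx":0,"ty":0,"tz":0,"ax":0,"ay":0,"az":-10},{"tx":0,"ty":0,"tz":0,"ax":0,"ay":0,"az":-10}]' 0.7
python3 -m inch '[{"tx":0,"ty":0,"tz":0,"ax":0,"ay":0,"az":-10},{"tx":0,"ty":0,"tz":0,"ax":0,"ay":0,"az":-10},{"tx":0,"ty":0,"tz":0,"ax":0,"ay":0,"az":-10},{"tx":0,"ty":0,"tz":0,"ax":0,"ay":0,"az":-10},{"tx":0,"ty":0,"tz":0,"ax":0,"ay":0,"az":0}]'
python3 - <<'E'
from h import *
np.set_printoptions(precision=1,suppress=True)
w=cam('wrist','w5.png')
goto([582,119,106],110.4)
print([(np.round(d['centre']),round(d['conf'],2)) for d in spotter.landmark_of('wrist','tote_handle')])
for X in((582,119,108),(582,119,100)):print(proj(w,np.array(X)))
E
```

```text
time_s: 9.98
eef_pos: [579.4, 118.1, 211.2]
orientation: [0.816, 0.578, -0.001, -0.001]
force: [1.1, -0.3, 0.9]
gripper_width: 60.0
finger_force: 0.0
time_s: 10.6
eef_pos: [579.6, 118.1, 211.6]
orientation: [0.572, 0.82, -0.001, -0.001]
force: [-1.1, 0.1, -0.3]
gripper_width: 59.6
finger_force: 0.0
t 10.65 at [579.6 118.  211.9] shift [0.  0.  0.1] n 1.7 yaw 110.13 z [-0. -0. -1.] q6 [ 0.1  0.1  1.3  0.   1.7 -0.2]
az -0.27 shift if turned first [0.  0.  0.1]
[(array([328., 243.]), 0.68)]
[np.float64(328.5184340869344), np.float64(248.88353163037522)]
[np.float64(328.4003365207269), np.float64(245.1034469539976)]
```

View pics/w5.png

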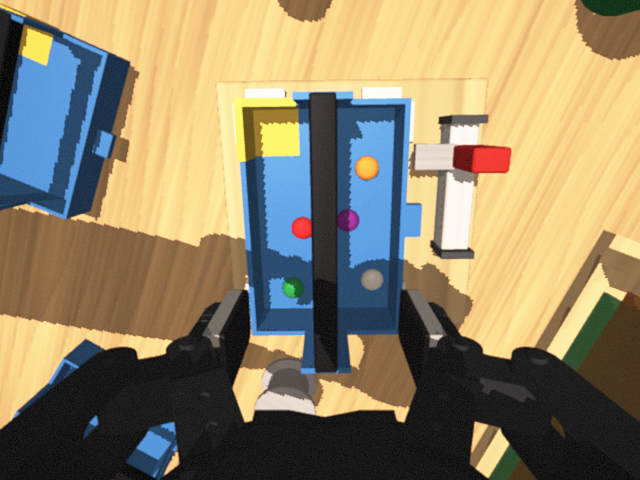

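All five nuggets are visible inside: red (303,228), purple (347,220), amber (367,168), white (372,280) and green (293,288). The bar is centred on column 325 between the fingers and skewed about 1°. The yellow corner is at upper left, and the lock is open at the end of its rail. Time to descend and grip.

```bash
python3 -m inch '[{"tx":0,"ty":0,"tz":0.05,"ax":0,"ay":0,"az":-0.9},{"tx":0,"ty":0,"tz":0.04,"ax":0,"ay":0,"az":0},{"tx":0,"ty":0,"tz":0.015,"ax":0,"ay":0,"az":0},{"tx":0,"ty":0,"tz":0,"ax":0,"ay":0,"az":0}]'
python3 -m inch '[{"tx":0,"ty":0,"tz":0,"ax":0,"ay":0,"az":0},{"tx":0,"ty":0,"tz":0,"ax":0,"ay":0,"az":0},{"tx":0,"ty":0,"tz":0,"ax":0,"ay":0,"az":0},{"tx":0,"ty":0,"tz":0,"ax":0,"ay":0,"az":0},{"tx":0,"ty":0,"tz":0,"ax":0,"ay":0,"az":0}]' 0
```

```text
time_s: 11.2
eef_pos: [579.7, 117.8, 107.7]
orientation: [0.565, 0.825, -0.001, -0.001]
force: [0.0, -0.1, 0.0]
gripper_width: 59.7
finger_force: 0.0
time_s: 11.82
eef_pos: [580.8, 117.9, 110.3]
orientation: [0.565, 0.825, 0.001, 0.001]
force: [-0.2, -1.0, 5.6]
gripper_width: 14.8
finger_force: 58.9
```

```bash
python3 -m inch '[{"tx":0,"ty":0,"tz":-0.003,"ax":0,"ay":0,"az":0},{"tx":0,"ty":0,"tz":-0.004,"ax":0,"ay":0,"az":0},{"tx":0,"ty":0,"tz":-0.005,"ax":0,"ay":0,"az":0}]'
python3 -m inch '[{"tx":0,"ty":0,"tz":-0.007,"ax":0,"ay":0,"az":0},{"tx":0,"ty":0,"tz":-0.01,"ax":0,"ay":0,"az":0},{"tx":0,"ty":0,"tz":-0.015,"ax":0,"ay":0,"az":0},{"tx":0,"ty":0,"tz":-0.02,"ax":0,"ay":0,"az":0},{"tx":0,"ty":0,"tz":-0.025,"ax":0,"ay":0,"az":0},{"tx":0,"ty":0,"tz":-0.025,"ax":0,"ay":0,"az":0},{"tx":0,"ty":0,"tz":-0.025,"ax":0,"ay":0,"az":0},{"tx":0,"ty":0,"tz":-0.02,"ax":0,"ay":0,"az":0},{"tx":0,"ty":0,"tz":-0.01,"ax":0,"ay":0,"az":0},{"tx":0,"ty":0,"tz":0,"ax":0,"ay":0,"az":0}]'
python3 - <<'E'
from h import *
cam('side','s6.png');goto([580,118,270])
E
```

```text
time_s: 12.2
eef_pos: [579.8, 117.8, 120.0]
orientation: [0.565, 0.825, -0.0, -0.001]
force: [0.2, 0.2, -3.7]
gripper_width: 14.8
finger_force: 58.5
time_s: 13.45
eef_pos: [580.4, 117.9, 278.8]
orientation: [0.565, 0.825, 0.001, 0.001]
force: [0.2, 0.4, -2.9]
gripper_width: 14.7
finger_force: 58.6
t 13.5 at [580.1 117.9 277.5] shift [ 0.0002 -0.0001  0.0075] n 0.1 yaw 111.22 z [ 0.  0. -1.] q6 [ 0.14  0.07  1.21  0.    1.86 -0.23]
```

View pics/s6.png

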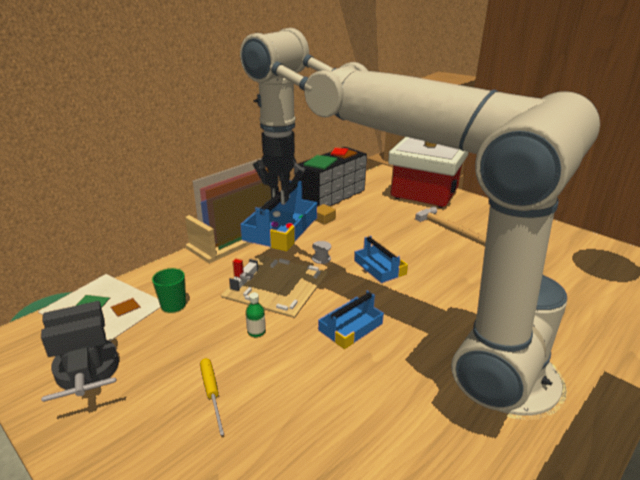

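The tote hangs level and clear of the dock at (280,225), with the nuggets still in it. Now the tilt towards the yellow corner.

```bash
python3 -m inch '[{"tx":0,"ty":0,"tz":0,"ax":-1.5,"ay":-1.5,"az":0},{"tx":0,"ty":0,"tz":0,"ax":-1.5,"ay":-1.5,"az":0},{"tx":0,"ty":0,"tz":0,"ax":-1.5,"ay":-1.5,"az":0},{"tx":0,"ty":0,"tz":0,"ax":-1.5,"ay":-1.5,"az":0},{"tx":0,"ty":0,"tz":0,"ax":-1.5,"ay":-1.5,"az":0},{"tx":0,"ty":0,"tz":0,"ax":-1.5,"ay":-1.5,"az":0},{"tx":0,"ty":0,"tz":0,"ax":-1.5,"ay":-1.5,"az":0},{"tx":0,"ty":0,"tz":0,"ax":-1.5,"ay":-1.5,"az":0}]'
python3 -m inch '[{"tx":0,"ty":0,"tz":0,"ax":-1.5,"ay":-1.5,"az":0},{"tx":0,"ty":0,"tz":0,"ax":-1.5,"ay":-1.5,"az":0},{"tx":0,"ty":0,"tz":0,"ax":-1.5,"ay":-1.5,"az":0},{"tx":0,"ty":0,"tz":0,"ax":-1.5,"ay":-1.5,"az":0},{"tx":0,"ty":0,"tz":0,"ax":-1.5,"ay":-1.5,"az":0},{"tx":0,"ty":0,"tz":0,"ax":-1.5,"ay":-1.5,"az":0},{"tx":0,"ty":0,"tz":0,"ax":-1.5,"ay":-1.5,"az":0},{"tx":0,"ty":0,"tz":0,"ax":-1.5,"ay":-1.5,"az":0},{"tx":0,"ty":0,"tz":0,"ax":0,"ay":0,"az":0},{"tx":0,"ty":0,"tz":0,"ax":0,"ay":0,"az":0}]'
python3 - <<'E'
from h import *
cam('wrist','w7.png');goto([580,118,270])
E
```

```text
time_s: 14.5
eef_pos: [580.1, 117.9, 277.5]
orientation: [0.559, 0.816, 0.027, 0.146]
force: [-0.5, 1.2, -3.4]
gripper_width: 15.2
finger_force: 58.6
time_s: 15.75
eef_pos: [580.1, 117.9, 277.6]
orientation: [0.54, 0.789, 0.054, 0.287]
force: [-0.5, -1.0, -2.8]
gripper_width: 14.9
finger_force: 58.7
t 15.8 at [580.2 117.8 277.6] shift [ 0.0032 -0.0031  0.0062] n 0.1 yaw 105.89 z [ 0.511 -0.225 -0.83 ] q6 [ 0.35 -0.29  1.65 -0.41  1.35 -0.02]
```

View pics/w7.png

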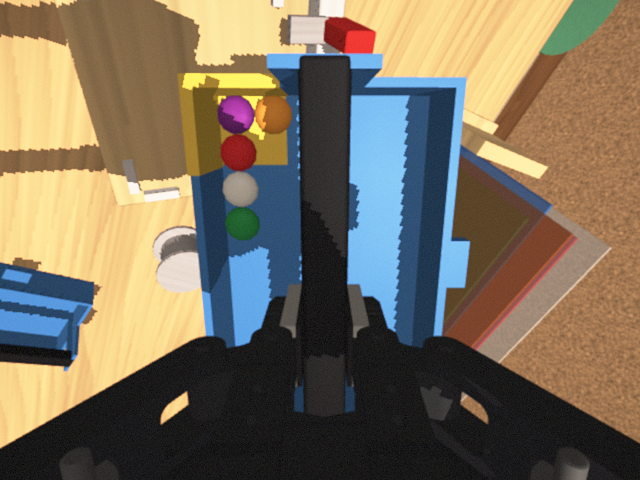

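Purple and amber rest against the +y wall at (236,115) and (273,115). Red, white and green queue behind purple along the -x wall, with green last at (242,223). The 20 mm spacing puts green about 71 mm from the corner, under the 80 mm limit. I'll check that everything is still before handing in.

```bash
python3 -m inch '[{"tx":0,"ty":0,"tz":0,"ax":0,"ay":0,"az":0},{"tx":0,"ty":0,"tz":0,"ax":0,"ay":0,"az":0},{"tx":0,"ty":0,"tz":0,"ax":0,"ay":0,"az":0},{"tx":0,"ty":0,"tz":0,"ax":0,"ay":0,"az":0}]'
python3 - <<'E'
from h import *
np.set_printoptions(precision=1,suppress=True)
a=cv2.imread('pics/w7.png')[:,:,::-1].astype(int);w=cam('wrist');d=np.abs(w['pixels'].astype(int)-a)[60:340,180:460].max(2)
print('diff px',(d>40).sum())
# floor plane in tool frame: 88 mm below the bar middle (grasp point ~6 mm ahead of TCP)
s=env.sense();M=Ro.from_quat(s['orientation']).as_matrix();p=np.array(s['eef_pos']);n=M[:,2]
def fl(px,h):
    o,r=ray(w,px);return M.T@(o+r*((6+h)-(o-p)@n)/(r@n)-p)
g=[fl(q,80) for q in((236,115),(273,115),(238,152),(240,189),(242,223))]
c=g[0][:2]+[10,-10]
for x in g: print(x,np.linalg.norm(x[:2]-c))
cor=p+M@np.array([86,-56,90]);print('corner world',cor,proj(w,cor),'tilt',np.arccos(-n[2]))
for k in('nugget0','nugget2','nugget4','tote_corner'):print(k,[(np.round(q['centre']),round(q['conf'],2)) for q in spotter.landmark_of('wrist',k)][:2])
E
```

```text
time_s: 16.3
eef_pos: [580.2, 117.8, 277.5]
orientation: [0.54, 0.789, 0.054, 0.287]
force: [-0.2, -0.2, -3.9]
gripper_width: 14.8
finger_force: 58.7
diff px 94
[ 77.5 -45.   86. ] 14.142135623730951
[ 77.5 -26.   86. ] 30.710355335492334
[ 58.9 -45.2  86. ] 30.234566949643742
[ 39.3 -45.3  86. ] 49.13327409530401
[ 20.4 -45.4  86. ] 67.80206742467537
corner world [558.4 150.6 146.7] [np.float64(215.53613447715028), np.float64(98.08205735843876)] tilt 0.5923587669327512
nugget0 [(array([236., 154.]), 0.93), (array([240., 186.]), 0.9)]
nugget2 [(array([236., 154.]), 0.93), (array([240., 186.]), 0.9)]
nugget4 [(array([236., 154.]), 0.93), (array([240., 186.]), 0.9)]
tote_corner [(array([218.,  95.]), 0.57)]
```

```bash
python3 -c "
from station import env
print(env.job_done())"
```

```text
the job is handed in; nothing more can be done
None
```

The job is handed in, with no verdict returned: the lock is open at its end stop, and the tote is held still in the air at 0.59 rad tilt with all five nuggets in the yellow corner, the farthest about 70 mm from it (limit 80 mm).

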